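# Weigh out lemons to the green target on a spring kitchen scale

## Task

Clear the scale first: lift the jam jar off the pan and stand it upright on the cork coaster. Then weigh out lemons: add lemons from the four beside the scale to the pan until the red pointer comes to rest level with the green target, within its height, and leave the lemons that are not needed lying on the worktop. Do not shift the green target or disturb the salt shaker, the cup and the black-lidded jar.

Things in the scene. Friction and masses are not known exactly. Their poses are not given: they have to be found in the camera images.
- scale: white spring kitchen scale, fixed to the worktop, 170 x 170 mm housing 38 mm tall, with an upright white gauge board (104 mm wide, 184 mm tall, front face 149 mm behind the scale's middle along its +x, away from the robot). Origin: under the middle of the pan, at worktop level; z up. Stands turned clockwise, seen from above, by up to 0.35 rad
- pan_floor (a point): middle of the inner floor of the scale's steel tray pan (inner 204 mm along the scale's x, 214 mm along its y, lip 21 mm above the floor, 4 mm thick). Moves straight down with the load; 112 mm above the worktop when empty; axes parallel to the scale's
- pan (a joint): how far the sprung pan has sunk, m: 0 empty, about 0.011 more for each lemon (9.9 to 12.1 mm, lemons differ), stops at 0.058. 98 N/m, settles in about 1 s. At the start the jam jar holds it near 0.036
- pointer (a point): middle of the red horizontal pointer (80 mm long, 5 mm thick) fixed to the back of the pan, in front of the gauge board, 45 mm above the pan floor and 134 mm behind its middle; it sinks with the pan
- marker (a joint): setting of the green target, m below the empty-pan pointer height; the pointer is level with the green's middle when joint pan equals this. Set somewhere from 0.0205 to 0.037 at the start; stiff (6 N), not to be moved
- marker_mid (a point): point at mid-height of the green target (a green block 56 mm wide, 13 mm tall, on the gauge board just behind the pointer), where the pointer's middle would lie; axes parallel to the scale's, z up
- jam_jar: jam jar with a green lid, 62 mm in diameter, 86 mm tall, about 0.36 kg; origin at the centre of its underside, z up its axis. Stands on the pan near its middle at the start
- coaster: round cork coaster, 84 mm in diameter, 5 mm thick, fixed on the worktop in front of the sink; origin at the centre of its underside
- salt_shaker: glass salt shaker, 44 mm in diameter, 90 mm tall, a bystander; origin at the centre of its underside
- copper_cup: plain terracotta-coloured cup, 72 mm in diameter, 79 mm tall, a bystander; origin at the centre of its underside
- peanut_jar: jar with a black lid, 65 mm in diameter, 98 mm tall, a bystander; origin at the centre of its underside
- lemon_a_mid (a point): centre of a yellow lemon, 71 mm long (its own x), 53 mm wide (y), 51 mm tall (z), about 0.11 kg (differs by lemon); lies on the worktop, long axis level, to the right of the scale at the start (a fifth lemon, farther right below the wall cabinet, is fixed scenery)
- lemon_b_mid (a point): centre of a yellow lemon, 71 mm long (its own x), 53 mm wide (y), 51 mm tall (z), about 0.11 kg (differs by lemon); lies on the worktop, long axis level, to the right of the scale at the start (a fifth lemon, farther right below the wall cabinet, is fixed scenery)
- lemon_c_mid (a point): centre of a yellow lemon, 71 mm long (its own x), 53 mm wide (y), 51 mm tall (z), about 0.11 kg (differs by lemon); lies on the worktop, long axis level, to the right of the scale at the start (a fifth lemon, farther right below the wall cabinet, is fixed scenery)
- lemon_d_mid (a point): centre of a yellow lemon, 71 mm long (its own x), 53 mm wide (y), 51 mm tall (z), about 0.11 kg (differs by lemon); lies on the worktop, long axis level, to the right of the scale at the start (a fifth lemon, farther right below the wall cabinet, is fixed scenery)

How it is judged:
By the outcome, as a careful person would: the job done as asked, in the order asked, and still so for the second after the job is handed in, with the robot touching nothing.
It also fails if it takes over 72 s, if anything falls off the work surface, if the arm or the gripper's body presses on something with over 40 N, if the wrist force passes 120 N, or if a joint passes its speed limit or range.

## Robot

A 7-joint arm with a two-finger parallel gripper is mounted at the origin on a cart in front of the work surface, level with it; the furniture and walls round the work are solid. World frame = base frame: x ahead of the robot, y to its left, z up, the work surface at z = 0. Lengths are in mm, angles in rad, forces in N, time in s.
With the tool pointing down it reaches from about 350 to 900 mm from the base axis. Payload 7.2 kg.
Tool frame: the origin (TCP) lies at the very end of the fingers, on their centre line; the grasp point (between the pads) lies 19 mm behind it (bot.pinch_z is the distance from the TCP to the grasp point, in mm); z points along the fingers, y is the line along which they close (so a half turn about z gives the same grasp; the last joint's range is limited). The gripper opens to 88 mm and grips with 3 to 60 N. Pads are 20 mm wide; open, the fingers measure 115 mm over their backs; the gripper's body (75 mm by 178 mm) begins 61 mm behind the grasp point.
Start: joints at [-1.197, 0.411, -0.013, 1.596, 0.006, 1.134, -0.082], TCP at [267.239, 564.989, 222.653] pointing down, gripper open.
Joint ranges: [-2.95, 2.95], [-0.29, 1.99], [-1.47, 1.44], [0.14, 2.54], [-1.03, 4.17], [0.13, 1.85], [-2.86, 2.86]. Speed limits (rad/s): [2.39, 2.39, 3.01, 3.01, 3.14, 3.14, 3.14].

## Interface

Orientations are given as [roll, pitch, yaw] about the fixed x, y, z axes, in that order (R = Rz(yaw) Ry(pitch) Rx(roll)).
In Python, from bench import bot gives the robot as it stands.
- The arm moves only by the shell command python3 -m pendant 'ROWS' [FORCE]. ROWS is JSON, a list of rows, each a list of 7 numbers: the shift along the tool's x, y, z each as a share of 0.1 m, from -1 to 1, then the turn, a rotation vector about the tool's x, y, z each as a share of 90 degrees, from -1 to 1, then the opening, from 0 (shut) to 1 (fully open). In form: [[dx, dy, dz, rx, ry, rz, hand], ...]. A call has 1 to 5 rows; each row is the pose to reach, as a shift and turn from the pose commanded when the call began, along the tool's axes at that moment; what a row does not reach only later rows make up. A row lasts 1/10 s, in which the tool goes at most 50 mm and 8.59 degrees, less where a joint would pass 70% of its speed; a pose out of reach is approached as far as the arm can. A call with a number of a shift or a turn outside -1 to 1 is refused whole. A call with a gripper value outside its range is refused whole. The fingers move at their own pace and stop on an object; FORCE is the grip in N (left out, the last holds). Time passes only in rows, so rows that repeat a pose let the fingers close. It gives the time, the measured TCP pose, the force, the opening and the grip force at its end, in the units of the state.
- bot.sense(): the state, without advancing time (a new reading comes with each control period).
- bot.grab_frame(name): name is "scene" or "side" or "wrist"; returns a dict with "color" (420x560x3 uint8, blue, green, red), "mtx" (3x3 intrinsics, pixels), "R" (3x3) and "t" (3): a world point X has camera coordinates R X + t; the wrist camera has in their place "tool_from_camera" (4x4, takes a point from camera to tool coordinates, whose origin is the TCP and whose axes are the flange's). Camera axes: x right, y down, z forward; pixel columns grow to the right and rows downward; lengths in mm; the calibration is good to about 2 mm. A picture is of the moment at which its call begins: read the wrist's pose just before it. There is no depth.
- bot.finish_job(): hands the job in; it is judged then, once.
The state is a dict: "time_s": time; "joint_pos": joint angles; "dq": joint speeds; "effort": joint torques, N m; "tcp_pos": TCP position; "eef_rot": TCP orientation; "ft_force": force on the tool from outside, world axes, zero at the start; "torque": the same for the moment, N m; "finger_gap": finger opening in mm; "finger_force": force on a finger pad.
Only numpy, scipy, OpenCV 4.12 (cv2) and the standard library are available. Lean on these libraries where they do the work, as an engineer would, in place of code of your own. Each camera call takes 0.05 s, during which the arm holds its last target. There are 200 camera calls.

## Working session

There is one attempt and no reset: what is moved stays moved. The work goes in short steps, Python scripts to look and compute and a shell command to move; the robot and the scene stay as the last step left them, time stands still between calls to the robot, and variables do not carry over. Pictures are saved under pics/ and viewed, at most 10 in all, crops included, and the job is handed in when it is done.

```bash
mkdir -p pics; ls; python3 - <<'E'
from bench import bot
import cv2,pickle
s=bot.sense();print(s)
F={}
for n in("scene","side","wrist"):
    f=bot.grab_frame(n);F[n]=f;cv2.imwrite(f"pics/{n}0.png",f["color"])
    print(n,{k:v for k,v in f.items() if k!="color"})
pickle.dump(F,open("f0.pkl","wb"))
E
```

```text
pics
{'time_s': 0.0, 'joint_pos': array([-1.19719433,  0.41188131, -0.01274354,  1.59701983,  0.00559885,
        1.13428539, -0.08222099]), 'dq': array([ 4.02484796e-04,  8.45053129e-04,  6.37873126e-04,  1.87974435e-04,
       -6.29904347e-04,  3.50917707e-05,  1.48109409e-03]), 'effort': array([ 7.54006828e-05, -5.87936711e+01,  6.41769134e-01, -2.91088325e+01,
       -5.38522995e-02,  1.82202423e-02,  1.75555319e-04]), 'tcp_pos': array([267.04062767, 564.53569283, 221.83039795]), 'eef_rot': array([-3.14003735e+00,  9.66671038e-05,  2.69982266e+00]), 'ft_force': array([ 0.26325265, -0.08717044, -0.14892644]), 'torque': array([-0.0216292 , -0.0489928 , -0.00243566]), 'finger_force': 0.0, 'finger_gap': 87.82171622978254}
scene {'mtx': array([[424.63496681,   0.        , 279.52277358],
       [  0.        , 424.63496681, 212.01240058],
       [  0.        ,   0.        ,   1.        ]]), 'R': array([[-0.67668936, -0.7362631 , -0.00285743],
       [-0.46842689,  0.43351248, -0.76983321],
       [ 0.56803852, -0.51959944, -0.63823872]]), 't': array([ 449.1453992 ,  344.11248761, 1387.7
[... 219 characters left out ...]
0.01724538],
       [-0.10489389, -0.6267592 , -0.77212057],
       [ 0.15416745,  0.75676943, -0.63524202]]), 't': array([-552.26576782,  174.05408057, 1310.90244706])}
wrist {'mtx': array([[369.55390134,   0.        , 274.11647579],
       [  0.        , 369.55390134, 206.50585089],
       [  0.        ,   0.        ,   1.        ]]), 'tool_from_camera': array([[-1.89015431e-04, -9.58182531e-01, -2.86157652e-01,
         7.78483428e+01],
       [ 9.99999969e-01, -2.27814806e-04,  1.02295859e-04,
        -6.27256845e-01],
       [-1.63209055e-04, -2.86157624e-01,  9.58182544e-01,
        -1.61097711e+02],
       [ 0.00000000e+00,  0.00000000e+00,  0.00000000e+00,
         1.00000000e+00]])}
```

View pics/scene0.png

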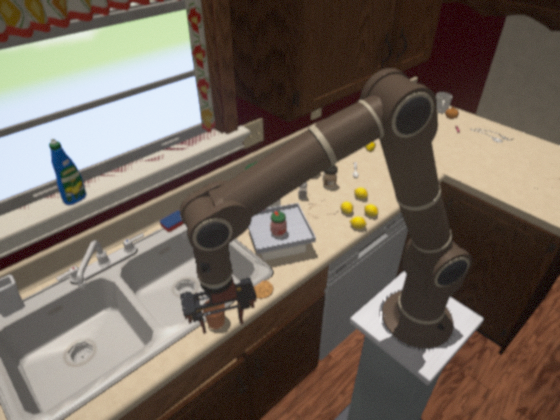

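View pics/side0.png

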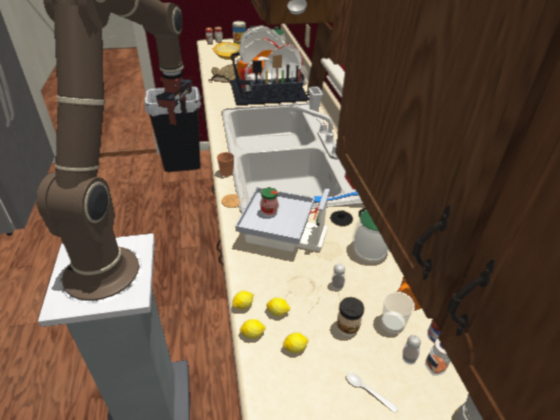

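The views show the jar on the pan at side (269,203), coaster at side (232,201), four lemons at side (243,299), (278,306), (253,328) and (295,343), cup at (226,164), shaker at (339,277), and black-lidded jar at (350,318). I'll enlarge these.

```bash
python3 - <<'E'
import cv2,pickle,numpy as np
F=pickle.load(open("f0.pkl","rb"))
a=F["side"]["color"][145:265,205:365]; a=cv2.resize(a,None,fx=5,fy=5,interpolation=cv2.INTER_CUBIC)
cv2.imwrite("pics/sidecrop.png",a)
b=F["side"]["color"][255:365,220:380]; b=cv2.resize(b,None,fx=2.5,fy=2.5,interpolation=cv2.INTER_CUBIC)
c=F["scene"]["color"][180:340,195:325]; c=cv2.resize(c,None,fx=3,fy=3,interpolation=cv2.INTER_CUBIC)
m=np.zeros((480,790,3),np.uint8); m[:275,:400]=b; m[:480,400:]=c
cv2.imwrite("pics/mix.png",m)
E
```

```text
(no output)
```

View pics/sidecrop.png

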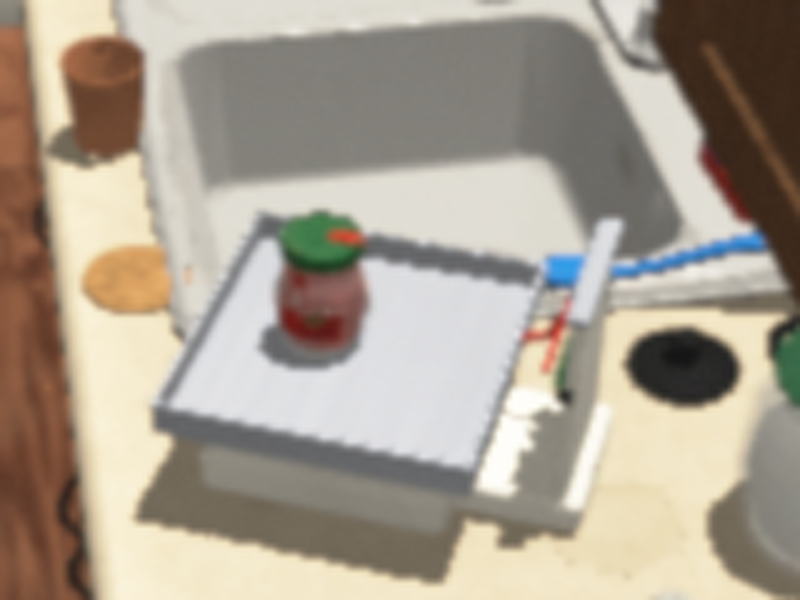

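View pics/mix.png

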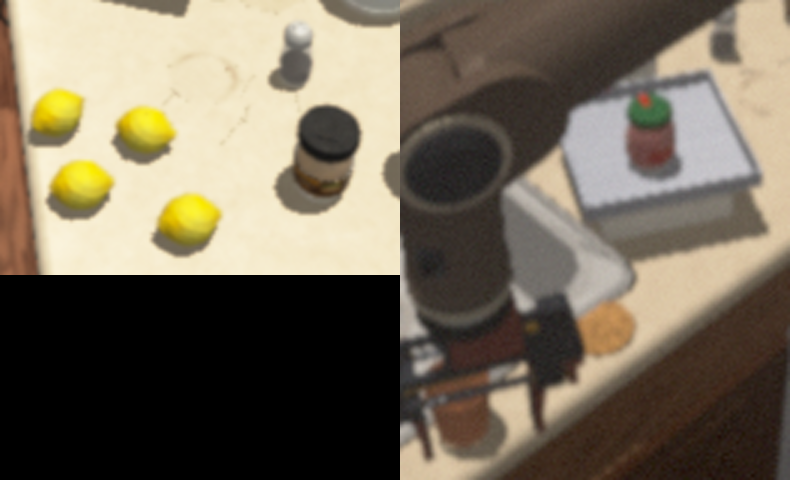

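```bash
cat > h.py <<'E'
import numpy as np
def ray(f,uv,z):
    d=np.linalg.inv(f["mtx"])@np.array([uv[0],uv[1],1.]); d=f["R"].T@d; o=-f["R"].T@f["t"]
    return o+d*(z-o[2])/d[2]
def proj(f,X):
    p=f["mtx"]@(f["R"]@np.asarray(X,float)+f["t"]); return p[:2]/p[2]
def wray(f,s,uv,z):
    from scipy.spatial.transform import Rotation as Ro
    T=f["tool_from_camera"]; R=Ro.from_euler('xyz',s["eef_rot"]).as_matrix()
    o=R@T[:3,3]+s["tcp_pos"]; d=R@T[:3,:3]@np.linalg.inv(f["mtx"])@np.array([uv[0],uv[1],1.])
    return o+d*(z-o[2])/d[2]
E
python3 - <<'E'
import pickle,numpy as np
from h import *
F=pickle.load(open("f0.pkl","rb")); s=F["side"];c=F["scene"]
sp=lambda u,v:(205+u/5,145+v/5)
mp=lambda u,v:(220+u/2.5,255+v/2.5)
cp=lambda u,v:(195+(u-400)/3,180+v/3)
np.set_printoptions(precision=1,suppress=True)
print("jar",ray(s,sp(322,235),162),ray(s,sp(320,335),90),ray(c,cp(650,107),162))
print("coaster",ray(s,sp(137,279),5),ray(c,cp(605,328),5), "left edge",ray(s,sp(84,279),5))
for n,p in dict(nl=(157,405),fl=(262,213),fr=(545,262),nr=(473,470)).items(): print(n,ray(s,sp(*p),97))
for n,p in dict(nr=(760,178),nl=(588,213),fr=(708,73)).items(): print("sc",n,ray(c,cp(*p),97))
for p in [(57,113),(145,131),(82,186),(189,219)]: print("lemon",ray(s,mp(*p),25.5))
print("shaker",ray(s,mp(296,38),85),"jar",ray(s,mp(330,133),98),"cup",ray(s,sp(103,60),79))
E
```

```text
jar [548.9 108.1 162. ] [545.3  93.9  90. ] [545.5 113.8 162. ]
coaster [438.4 286.3   5. ] [426.2 294.6   5. ] left edge [399.2 292.8   5. ]
nl [429.9  32.8  97. ]
fl [526.4 228.3  97. ]
fr [711.2 139.   97. ]
nr [614.4 -60.1  97. ]
sc nr [414.9  54.3  97. ]
sc nl [510.1 244.9  97. ]
sc fr [601.9 -41.6  97. ]
lemon [ 418.3 -208.4   25.5]
lemon [ 512.3 -250.7   25.5]
lemon [ 432.6 -310.9   25.5]
lemon [ 536.3 -370.5   25.5]
shaker [ 698.7 -195.6   85. ] jar [ 689.3 -342.4   98. ] cup [435.1 481.2  79. ]
```

```bash

python3 -m pendant '[[-0.4,-0.2,-0.3,0,0,0,1],[-0.8,-0.5,-0.7,0,0,0,1],[-1,-0.6,-1,0,0,0,1],[-1,-0.6,-1,0,0,0,1]]'
python3 -m pendant '[[-0.4,-0.3,0,0,0,0,1],[-0.8,-0.5,0,0,0,0,1],[-1,-0.6,0,0,0,0,1],[-1,-0.6,0,0,0,0,1]]'
cat > shot.py <<'E'
import sys,pickle,cv2
from bench import bot
def shot(tag,names=("wrist",)):
    s=bot.sense(); F={"s":s}
    for n in names:
        F[n]=bot.grab_frame(n); cv2.imwrite(f"pics/{tag}_{n}.png",F[n]["color"])
    pickle.dump(F,open(f"{tag}.pkl","wb")); print(s["tcp_pos"],s["eef_rot"],s["time_s"])
shot(sys.argv[1],sys.argv[2:] or ("wrist",))
E
python3 shot.py w1
python3 -m pendant '[[-0.4,-0.3,0,0,0,0,1],[-0.8,-0.5,0,0,0,0,1],[-1,-0.65,0,0,0,0,1],[-1,-0.65,0,0,0,0,1]]'
python3 -m pendant '[[-0.4,-0.3,0,0,0,0,1],[-0.8,-0.5,0,0,0,0,1],[-1,-0.7,0,0,0,0,1],[-1,-0.7,0,0,0,0,1],[-1,-0.7,0,0,0,0,1]]'
python3 shot.py w2 wrist side
python3 -c "
import cv2,numpy as np
a=cv2.imread('pics/w1_wrist.png');b=cv2.imread('pics/w2_wrist.png')
cv2.imwrite('pics/w12.png',cv2.resize(np.hstack([a,b]),(800,300),interpolation=cv2.INTER_AREA))"
```

```text
time_s: 0.55
tcp_pos: [336.6, 465.5, 327.8]
eef_rot: [3.135, 0.003, 2.693]
ft_force: [0.4, -0.8, -0.6]
finger_gap: 87.7
finger_force: 0.0
time_s: 0.95
tcp_pos: [399.0, 368.0, 322.3]
eef_rot: [-3.141, 0.001, 2.694]
ft_force: [0.3, -0.4, -0.3]
finger_gap: 87.7
finger_force: 0.0
[398.95863648 367.96401277 322.26931965] [-3.14075193e+00  1.02200858e-03  2.69422710e+00] 0.95
time_s: 1.4
tcp_pos: [460.4, 267.6, 322.3]
eef_rot: [-3.141, 0.001, 2.696]
ft_force: [-0.7, 1.7, 0.8]
finger_gap: 87.6
finger_force: 0.0
time_s: 1.9
tcp_pos: [519.1, 165.7, 322.1]
eef_rot: [3.141, -0.001, 2.702]
ft_force: [-0.5, 0.6, -0.1]
finger_gap: 87.8
finger_force: 0.0
[519.12321061 165.74390797 322.12998399] [ 3.14136180e+00 -1.26116399e-03  2.70163833e+00] 1.9
```

View pics/w12.png

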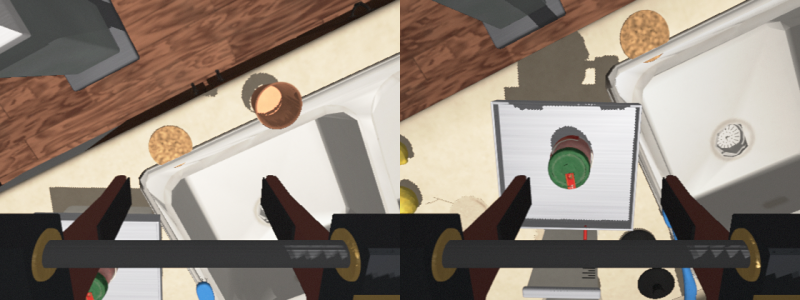

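```bash
python3 - <<'E'
import pickle,numpy as np
from h import *
np.set_printoptions(precision=1,suppress=True)
A=pickle.load(open("w1.pkl","rb"));B=pickle.load(open("w2.pkl","rb"))
a=lambda u,v,z:wray(A["wrist"],A["s"],(u*1.4,v*1.4),z)
b=lambda u,v,z:wray(B["wrist"],B["s"],((u-400)*1.4,v*1.4),z)
print("coaster",a(170,146,5),b(644,36,5),"cup",a(278,97,79))
print("lid",b(570,168,162))
C={n:b(u,v,97) for n,u,v in(("fl",494,102),("fr",641,104),("bl",497,228),("br",635,229))}
print(C,sum(C.values())/4)
C=np.array([C[k] for k in("fl","fr","br","bl")])
x=C[2]+C[3]-C[0]-C[1]; y=C[1]+C[2]-C[0]-C[3]; print(np.arctan2(x[1],x[0]),np.arctan2(-y[0],y[1]),np.linalg.norm(x)/2,np.linalg.norm(y)/2)
E
```

```text
coaster [433.8 296.3   5. ] [435.  294.3   5. ] cup [419.4 495.1  79. ]
lid [545.9 115.4 162. ]
{'fl': array([427.2,  45.1,  97. ]), 'fr': array([520.8, 237.1,  97. ]), 'bl': array([609.4, -60.7,  97. ]), 'br': array([710. , 148.1,  97. ])} [566.8  92.4  97. ]
-0.482887613373906 -0.45111804203358863 209.6521460114771 222.71123704401208
```

```bash

python3 -m pendant '[[-0.46,-0.34,0.2,0,0,0,1],[-0.46,-0.34,0.6,0,0,0,1],[-0.46,-0.34,1,0,0,0,1],[-0.46,-0.34,1,0,0,0,1]]'
python3 -m pendant '[[0,0,0,0,0,0,1]]'
python3 shot.py w3
```

```text
time_s: 2.4
tcp_pos: [543.4, 114.3, 217.8]
eef_rot: [-3.136, -0.007, 2.702]
ft_force: [-0.6, 0.4, -0.7]
finger_gap: 88.0
finger_force: 0.0
time_s: 2.5
tcp_pos: [546.5, 114.9, 223.1]
eef_rot: [-3.141, -0.001, 2.702]
ft_force: [-0.6, -0.1, 1.0]
finger_gap: 88.2
finger_force: 0.0
[546.47477487 114.91141621 223.1178417 ] [-3.14130479e+00 -1.05013391e-03  2.70233973e+00] 2.5
```

View pics/w3_wrist.png

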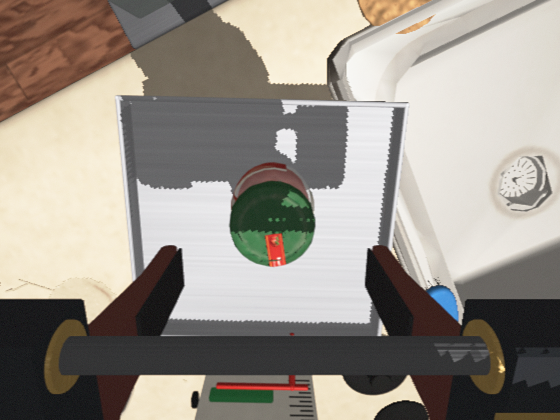

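Lid centre at (273,223), midway between the fingers; red pointer (262,386), green (241,397).

```bash
python3 -c "
import pickle;from h import *
A=pickle.load(open('w3.pkl','rb'));print(wray(A['wrist'],A['s'],(273,223),162))"
python3 -m pendant '[[0,0,0.4,0,0,0,1],[0,0,0.8,0,0,0,1],[0,0,1,0,0,0,1],[0,0,1,0,0,0,1]]'
python3 -m pendant '[[0,0,0.2,0,0,0,1],[0,0,0.2,0,0,0,1],[0,0,0.2,0,0,0,0.5],[0,0,0.2,0,0,0,0.5],[0,0,0.2,0,0,0,0.5]]' 25
python3 -m pendant '[[0,0,0,0,0,0,0.5],[0,0,0,0,0,0,0.5],[0,0,0,0,0,0,0.5]]'
```

```text
[545.36415618 113.95663169 162.        ]
time_s: 2.95
tcp_pos: [546.4, 114.1, 122.2]
eef_rot: [-3.141, -0.001, 2.701]
ft_force: [-0.2, -0.6, 0.7]
finger_gap: 87.7
finger_force: 0.0
time_s: 3.45
tcp_pos: [547.7, 113.4, 104.1]
eef_rot: [3.14, 0.001, 2.7]
ft_force: [-0.6, 0.8, -0.1]
finger_gap: 66.9
finger_force: 0.0
time_s: 3.75
tcp_pos: [547.2, 113.1, 102.9]
eef_rot: [3.141, 0.001, 2.7]
ft_force: [1.9, -0.4, 0.7]
finger_gap: 58.6
finger_force: 25.0
```

```bash

python3 -m pendant '[[0,0,-0.15,0,0,0,0.5],[0,0,-0.4,0,0,0,0.5],[0,0,-0.7,0,0,0,0.5],[0,0,-1,0,0,0,0.5],[0,0,-1,0,0,0,0.5]]'
python3 -m pendant '[[0.2,0.13,0,0,0,0,0.5],[0.5,0.32,0,0,0,0,0.5],[0.8,0.52,0,0,0,0,0.5],[0.9,0.58,0,0,0,0,0.5]]'
python3 -m pendant '[[0.2,0.13,0,0,0,0,0.5],[0.5,0.32,0,0,0,0,0.5],[0.8,0.52,0,0,0,0,0.5],[0.9,0.58,0,0,0,0,0.5],[0.9,0.58,0,0,0,0,0.5]]'
python3 shot.py w4 wrist side
```

```text
time_s: 4.25
tcp_pos: [548.6, 113.4, 205.9]
eef_rot: [3.138, 0.004, 2.7]
ft_force: [1.1, 0.1, -3.2]
finger_gap: 58.6
finger_force: 25.0
time_s: 4.65
tcp_pos: [487.1, 207.4, 200.7]
eef_rot: [-3.14, -0.003, 2.704]
ft_force: [0.1, 0.0, -2.8]
finger_gap: 58.7
finger_force: 25.0
time_s: 5.15
tcp_pos: [432.1, 296.1, 201.3]
eef_rot: [-3.14, -0.001, 2.703]
ft_force: [-0.2, 0.3, -3.2]
finger_gap: 58.4
finger_force: 25.0
[432.07032905 296.05613916 201.29087717] [-3.13988382e+00 -1.36401926e-03  2.70344852e+00] 5.15
```

```bash

python3 -m pendant '[[-0.02,0,0.3,0,0,0,0.5],[-0.02,0,0.6,0,0,0,0.5],[-0.02,0,0.9,0,0,0,0.5],[-0.02,0,1,0,0,0,0.5],[-0.02,0,1,0,0,0,0.5]]'
python3 -m pendant '[[0,0,0.25,0,0,0,0.5],[0,0,0.5,0,0,0,0.5],[0,0,0.6,0,0,0,0.5],[0,0,0.65,0,0,0,0.5],[0,0,0.65,0,0,0,0.5]]'
python3 shot.py w5
```

```text
time_s: 5.75
tcp_pos: [435.6, 292.0, 101.4]
eef_rot: [-3.138, -0.001, 2.698]
ft_force: [-0.5, -0.3, -3.3]
finger_gap: 58.6
finger_force: 25.0
time_s: 6.25
tcp_pos: [436.1, 294.1, 38.2]
eef_rot: [3.141, 0.0, 2.699]
ft_force: [-0.7, 0.5, -3.4]
finger_gap: 58.6
finger_force: 25.0
[436.09692401 294.09529218  38.23882953] [3.14109301e+00 3.29538264e-04 2.69945258e+00] 6.25
```

View pics/w5_wrist.png

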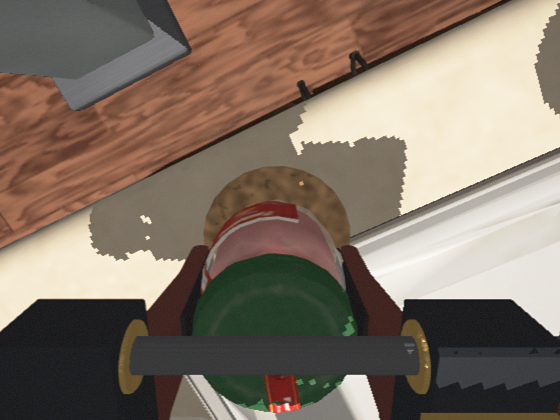

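```bash
python3 -c "
import pickle;from h import *
A=pickle.load(open('w5.pkl','rb'));w=A['wrist'];s=A['s']
p=wray(w,s,(277,166),5);x=np.array([np.cos(2.7),np.sin(2.7)]);y=np.array([x[1],-x[0]]);d=p[:2]-s['tcp_pos'][:2];print(p,d@x-42,d@y)
d=wray(w,s,(277,225),5)[:2]-s['tcp_pos'][:2];print(d@x,d@y)"
python3 -m pendant '[[0.01,0.02,0.04,0,0,0,0.5],[0.01,0.02,0.07,0,0,0,0.5],[0.01,0.02,0.07,0,0,0,0.5]]'
```

```text
[398.29915143 313.03383922   5.        ] 0.2658671895373885 0.9678052636162614
9.04528914874717 1.0176196134082625
time_s: 6.6
tcp_pos: [436.2, 297.3, 32.1]
eef_rot: [3.139, 0.001, 2.7]
ft_force: [-1.5, 0.3, 6.7]
finger_gap: 58.8
finger_force: 25.0
```

```bash

python3 -m pendant '[[0,0,0,0,0,0,1],[0,0,0,0,0,0,1],[0,0,0,0,0,0,1],[0,0,0,0,0,0,1]]'
python3 -m pendant '[[0,0,-0.2,0,0,0,1],[0,0,-0.6,0,0,0,1],[0,0,-1,0,0,0,1]]'
python3 -m pendant '[[0,0,-0.5,0,0,0,1],[0,0,-1,0,0,0,1]]'
python3 -m pendant '[[0,0,-0.4,0,0,0,1],[-0.25,-0.35,-0.7,0,0,0,1],[-0.55,-0.79,-0.7,0,0,0,1]]'
python3 -m pendant '[[-0.27,-0.4,0,0,0,0,1],[-0.55,-0.79,0,0,0,0,1]]'
python3 -m pendant '[[-0.27,-0.4,0,0,0,0,1],[-0.55,-0.79,0,0,0,0,1]]'
python3 -m pendant '[[-0.27,-0.4,0,0,0,0,1],[-0.55,-0.79,0,0,0,0,1]]'
python3 -m pendant '[[-0.27,-0.4,0,0,0,0,1],[-0.55,-0.79,0,0,0,0,1]]'
python3 -m pendant '[[-0.27,-0.4,0,0,0,0,1],[-0.55,-0.79,0,0,0,0,1],[-0.55,-0.79,0,0,0,0,1]]'
python3 shot.py w6 wrist side scene
```

```text
time_s: 7.0
tcp_pos: [435.6, 296.3, 30.7]
eef_rot: [3.141, 0.0, 2.7]
ft_force: [0.3, -0.1, -0.0]
finger_gap: 85.8
finger_force: 0.0
time_s: 7.3
tcp_pos: [435.0, 295.7, 131.2]
eef_rot: [-3.14, -0.001, 2.7]
ft_force: [0.8, 0.7, 0.1]
finger_gap: 87.8
finger_force: 0.0
time_s: 7.5
tcp_pos: [435.1, 295.8, 232.3]
eef_rot: [-3.141, -0.0, 2.7]
ft_force: [1.4, 0.8, 0.2]
finger_gap: 87.8
finger_force: 0.0
time_s: 7.8
tcp_pos: [452.0, 208.1, 304.4]
eef_rot: [3.135, 0.003, 2.704]
ft_force: [1.8, -0.3, -1.2]
finger_gap: 87.6
finger_force: 0.0
time_s: 8.0
tcp_pos: [466.4, 109.7, 300.9]
eef_rot: [3.141, 0.0, 2.7]
ft_force: [-0.2, -0.0, 0.5]
finger_gap: 87.9
finger_force: 0.0
time_s: 8.2
tcp_pos: [482.3, 14.7, 300.7]
eef_rot: [3.141, 0.0, 2.7]
ft_force: [0.5, -0.5, -0.4]
finger_gap: 88.1
finger_force: 0.0
time_s: 8.4
tcp_pos: [498.2, -80.3, 300.7]
eef_rot: [3.141, 0.0, 2.7]
ft_force: [0.4, 0.7, -0.3]
finger_gap: 87.7
finger_force: 0.0
time_s: 8.6
tcp_pos: [514.2, -175.1, 300.7]
eef_rot: [3.141, 0.0, 2.7]
ft_force: [0.8, 0.5, -0.5]
finger_gap: 87.8
finger_force: 0.0
time_s: 8.9
tcp_pos: [528.8, -275.4, 300.1]
eef_rot: [-3.137, 0.001, 2.691]
ft_force: [0.2, 0.0, 0.4]
finger_gap: 88.2
finger_force: 0.0
[ 528.81082649 -275.42219593  300.14233047] [-3.13739290e+00  7.18569295e-04  2.69139909e+00] 8.9
```

```bash
python3 -c "
import cv2,numpy as np
a=cv2.imread('pics/w6_wrist.png');b=cv2.imread('pics/w6_side.png')[140:270,200:350]
m=np.zeros((600,800,3),np.uint8);m[:420,:560]=a
b=cv2.resize(b,None,fx=1.6,fy=1.6,interpolation=cv2.INTER_CUBIC);m[:208,560:]=b
c=cv2.imread('pics/w6_scene.png')[230:330,190:310];m[420:,560:]=cv2.resize(c,(240,180))
cv2.imwrite('pics/w6m.png',m)"
```

```text
(no output)
```

View pics/w6m.png

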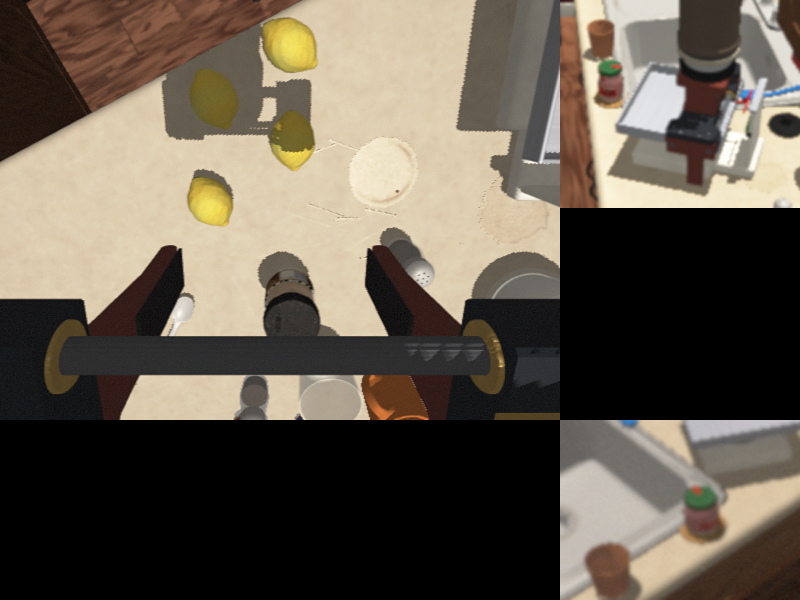

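Jar stands upright on the coaster. Lemons at wrist pixels (290,45), (214,99), (292,138), (210,201). I'll fit their axes.

```bash
cat > lem.py <<'E'
import cv2,pickle,sys
from h import *
np.set_printoptions(precision=2,suppress=True)
A=pickle.load(open(sys.argv[1],'rb'));w=A['wrist'];s=A['s']
hsv=cv2.cvtColor(w['color'],cv2.COLOR_BGR2HSV);m=cv2.inRange(hsv,(22,150,50),(36,255,255))
cs,_=cv2.findContours(m,cv2.RETR_EXTERNAL,cv2.CHAIN_APPROX_NONE)
for c in cs:
    if cv2.contourArea(c)<500: continue
    P=np.array([wray(w,s,p[0],22)[:2] for p in c],np.float32)
    (cx,cy),(a,b),t=cv2.fitEllipse(P)
    ang=np.radians(t)+ (np.pi/2 if b>a else 0)
    print(c.mean(0)[0],"world",cx,cy,"axes",a,b,"long axis deg",np.degrees(ang)%180)
E
python3 lem.py w6.pkl
```

```text
[209.5  201.92] world 535.7473754882812 -368.61029052734375 axes 48.33549499511719 64.6839599609375 long axis deg 3.7930908203125
[290.29 140.03] world 512.5261840820312 -244.14895629882812 axes 43.92998504638672 66.52413177490234 long axis deg 162.87704467773438
[213.12  98.86] world 430.6677551269531 -305.38690185546875 axes 45.330162048339844 66.3331069946289 long axis deg 0.430755615234375
[289.61  45.33] world 415.9377136230469 -203.08848571777344 axes 44.34148406982422 66.24575805664062 long axis deg 29.761795043945312
```

```bash
cat > go.py <<'E'
import sys
from bench import bot
from h import *
from scipy.spatial.transform import Rotation as Ro
x,y,z,deg=map(float,sys.argv[1:5]); s=bot.sense()
R=Ro.from_euler('xyz',s['eef_rot']); D=Ro.from_euler('xyz',[np.pi,0,np.radians(deg)])
print("at",s['tcp_pos'].round(1),s['eef_rot'].round(3),"shift",(R.inv().apply(np.array([x,y,z])-s['tcp_pos'])/100).round(3),"turn",((R.inv()*D).as_rotvec()/(np.pi/2)).round(3))
E
python3 -m pendant '[[0,0,0,0,0,0,1],[0,0,0,0,0,0,1]]' 12 >/dev/null; python3 go.py 512.5 -245 7 163
```

```text
at [ 530.7 -266.5  300.7] [3.141 0.    2.702] shift [0.256 0.114 2.937] turn [ 0.001  0.    -0.091]
```

```bash

python3 -m pendant '[[0.25,0.11,0.4,0,0,-0.09,1],[0.25,0.11,0.8,0,0,-0.09,1],[0.25,0.11,1,0,0,-0.09,1],[0.25,0.11,1,0,0,-0.09,1],[0.25,0.11,1,0,0,-0.09,1]]'
python3 shot.py w7; python3 lem.py w7.pkl;  python3 go.py 512.5 -245 7 163
```

```text
time_s: 9.75
tcp_pos: [512.9, -247.0, 201.3]
eef_rot: [3.142, 0.0, 2.842]
ft_force: [0.7, 0.3, 0.5]
finger_gap: 87.6
finger_force: 0.0
[ 512.90244156 -247.0314153   201.33657452] [3.14155878e+00 4.89691175e-04 2.84222508e+00] 9.75
[162.38 238.5 ] world 532.5599365234375 -370.528564453125 axes 53.576194763183594 57.42753219604492 long axis deg 1.3460617065429688
[274.64 182.36] world 512.9187622070312 -244.81715393066406 axes 44.910499572753906 66.93292236328125 long axis deg 162.70260620117188
[180.4  117.11] world 430.8258361816406 -307.0429382324219 axes 48.26515579223633 66.6698989868164 long axis deg 1.1727066040039062
[286.54  66.76] world 416.2076110839844 -203.72256469726562 axes 44.31049346923828 67.7449722290039 long axis deg 30.129913330078125
at [ 513.3 -247.5  201.9] [-3.142e+00  2.000e-03  2.842e+00] shift [0.019 0.022 1.949] turn [-0.     0.001 -0.002]
```

```bash

python3 -m pendant '[[0.01,0.02,0.4,0,0,0,1],[0.01,0.02,0.8,0,0,0,1],[0.01,0.02,1,0,0,0,1]]'
python3 -m pendant '[[0,0,0.4,0,0,0,1],[0,0,0.7,0,0,0,1],[0,0,0.93,0,0,0,1],[0,0,0.94,0,0,0,1]]'
python3 -m pendant '[[0,0,0,0,0,0,0.4],[0,0,0,0,0,0,0.4],[0,0,0,0,0,0,0.4],[0,0,0,0,0,0,0.4],[0,0,0,0,0,0,0.4]]' 12
python3 go.py 580.6 29.4 200 154.7
```

```text
time_s: 10.1
tcp_pos: [512.2, -244.7, 99.5]
eef_rot: [3.141, -0.0, 2.842]
ft_force: [-0.1, 0.9, 1.3]
finger_gap: 87.9
finger_force: 0.0
time_s: 10.5
tcp_pos: [511.7, -244.8, 5.2]
eef_rot: [3.141, -0.002, 2.842]
ft_force: [-0.3, 0.4, 0.2]
finger_gap: 88.0
finger_force: 0.0
time_s: 11.0
tcp_pos: [512.5, -245.4, 7.2]
eef_rot: [3.142, 0.001, 2.841]
ft_force: [-0.7, -0.8, 1.8]
finger_gap: 51.2
finger_force: 4.0
at [ 512.5 -245.4    7.2] [3.142e+00 1.000e-03 2.841e+00] shift [ 0.16   2.827 -1.928] turn [0.    0.001 0.09 ]
```

```bash

python3 -m pendant '[[0,0,0,0,0,0,0.4],[0,0,-0.2,0,0,0,0.4],[0,0,-0.5,0,0,0,0.4],[0,0,-0.9,0,0,0,0.4],[0,0,-1,0,0,0,0.4]]'
python3 -m pendant '[[0,0,-0.5,0,0,0,0.4],[0,0,-0.93,0,0,0,0.4],[0.05,0.3,-0.93,0,0,0,0.4],[0.05,0.65,-0.93,0,0,0,0.4],[0.05,0.95,-0.93,0,0,0,0.4]]'
python3 -m pendant '[[0.02,0.45,0,0,0,0,0.4],[0.05,0.95,0,0,0,0,0.4]]'
python3 -m pendant '[[0.02,0.45,0,0,0,0.05,0.4],[0.06,0.8,0,0,0,0.09,0.4],[0.06,0.93,0,0,0,0.09,0.4],[0.06,0.93,0,0,0,0.09,0.4]]'
python3 go.py 580.6 29.4 123 154.7; python3 shot.py w8 wrist side
```

```text
time_s: 11.5
tcp_pos: [513.6, -246.3, 110.0]
eef_rot: [-3.142, 0.005, 2.841]
ft_force: [0.2, -1.0, -0.2]
finger_gap: 50.5
finger_force: 12.0
time_s: 12.0
tcp_pos: [535.4, -151.3, 199.2]
eef_rot: [3.141, -0.0, 2.841]
ft_force: [-0.0, -0.3, -1.7]
finger_gap: 50.9
finger_force: 12.0
time_s: 12.2
tcp_pos: [558.5, -60.3, 199.0]
eef_rot: [-3.141, -0.0, 2.839]
ft_force: [0.3, 0.4, -0.8]
finger_gap: 50.8
finger_force: 12.0
time_s: 12.6
tcp_pos: [580.3, 32.1, 198.5]
eef_rot: [-3.141, -0.001, 2.705]
ft_force: [-0.3, -0.8, -1.0]
finger_gap: 50.5
finger_force: 12.0
at [580.3  32.1 198.5] [-3.141e+00 -1.000e-03  2.705e+00] shift [-0.015 -0.023  0.755] turn [-0.    -0.001  0.003]
[580.32517601  32.07599342 198.49525462] [-3.14106803e+00 -1.30417957e-03  2.70476349e+00] 12.6
```

View pics/w8_wrist.png

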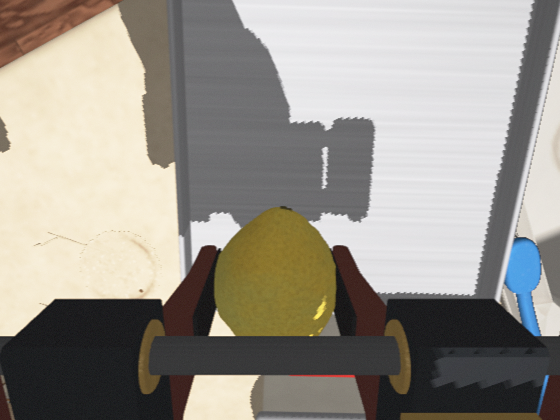

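```bash
python3 -c "
import pickle;from h import *
A=pickle.load(open('w8.pkl','rb'));w=A['wrist'];s=A['s'];ex=np.array([.896,-.444]);ey=np.array([.444,.896])
for uv,z in(((440,295),112),((183,235),133),((495,200),112),((530,0),112)):
  d=wray(w,s,uv,z)[:2]-np.array([567,92]);print(uv,d@ex,d@ey)"
```

```text
(440, 295) 101.12095559996345 77.9026291178721
(183, 235) 49.15246142092654 -107.87387337480618
(495, 200) 26.268661595636512 104.93778827983215
(530, 0) -98.12521265964722 101.86236580237677
```

```bash

python3 -m pendant '[[-0.01,0,0.3,0,0,0,0.4],[-0.01,0,0.55,0,0,0,0.4],[-0.01,0,0.7,0,0,0,0.4],[-0.01,0,0.77,0,0,0,0.4],[-0.01,0,0.77,0,0,0,0.4]]'
python3 -m pendant '[[0,0,0,0,0,0,0.4],[0,0,0,0,0,0,0.8],[0,0,0,0,0,0,0.8],[0,0,0,0,0,0,0.8],[0,0,0,0,0,0,0.8]]'
python3 -m pendant '[[0,0,-0.3,0,0,0,0.8],[0,0,-0.7,0,0,0,0.8],[0,0,-1,0,0,0,0.8]]'
python3 go.py 534 -370 200 184
```

```text
time_s: 13.2
tcp_pos: [581.1, 28.1, 122.1]
eef_rot: [-3.141, -0.001, 2.698]
ft_force: [0.2, -0.1, -1.5]
finger_gap: 50.5
finger_force: 12.0
time_s: 13.7
tcp_pos: [581.6, 29.4, 122.9]
eef_rot: [3.141, 0.0, 2.7]
ft_force: [0.4, 0.9, 0.4]
finger_gap: 70.3
finger_force: 0.0
time_s: 14.0
tcp_pos: [581.7, 29.1, 224.6]
eef_rot: [3.141, 0.001, 2.7]
ft_force: [1.1, -0.5, -0.5]
finger_gap: 70.5
finger_force: 0.0
at [581.7  29.1 224.6] [3.141e+00 1.000e-03 2.700e+00] shift [-1.276 -3.811  0.245] turn [ 0.     0.001 -0.326]
```

```bash

python3 -m pendant '[[-0.15,-0.45,0,0,0,0,0.8],[-0.32,-0.95,0,0,0,0,1]]'
python3 -m pendant '[[-0.16,-0.48,0,0,0,0,1],[-0.32,-0.95,0,0,0,0,1]]'
python3 -m pendant '[[-0.16,-0.48,0,0,0,0,1],[-0.32,-0.95,0,0,0,0,1]]'
python3 -m pendant '[[-0.16,-0.48,0,0,0,-0.08,1],[-0.32,-0.95,0.1,0,0,-0.17,1],[-0.32,-0.96,0.24,0,0,-0.26,1],[-0.32,-0.96,0.24,0,0,-0.33,1],[-0.32,-0.96,0.24,0,0,-0.33,1]]'
python3 -m pendant '[[0,0,0,0,0,0,1]]'
python3 shot.py w9; python3 lem.py w9.pkl; python3 go.py 534 -370 7 183
```

```text
time_s: 14.2
tcp_pos: [570.8, -66.7, 223.7]
eef_rot: [3.14, 0.002, 2.705]
ft_force: [0.7, -1.6, -0.4]
finger_gap: 75.2
finger_force: 0.0
time_s: 14.4
tcp_pos: [558.0, -168.4, 223.0]
eef_rot: [3.141, 0.001, 2.701]
ft_force: [0.7, -0.7, 0.5]
finger_gap: 87.3
finger_force: 0.0
time_s: 14.6
tcp_pos: [546.3, -267.9, 222.8]
eef_rot: [3.141, 0.001, 2.7]
ft_force: [1.2, -0.2, 0.7]
finger_gap: 87.5
finger_force: 0.0
time_s: 15.1
tcp_pos: [534.0, -367.1, 198.0]
eef_rot: [3.141, -0.001, -3.065]
ft_force: [0.4, 0.1, 0.8]
finger_gap: 88.0
finger_force: 0.0
time_s: 15.2
tcp_pos: [534.8, -366.5, 198.8]
eef_rot: [3.142, 0.0, -3.068]
ft_force: [-0.6, -0.2, -0.1]
finger_gap: 87.9
finger_force: 0.0
[ 534.77765816 -366.53368374  198.75610122] [ 3.14153893e+00  4.53178353e-04 -3.06810303e+00] 15.2
[272.08 184.65] world 535.4547729492188 -367.2349853515625 axes 45.02632141113281 67.3563232421875 long axis deg 9.202011108398438
[351.76  69.4 ] world 430.6121520996094 -303.4613037109375 axes 44.582801818847656 68.34759521484375 long axis deg 178.49255371093753
[474.88  63.87] world 414.6882629394531 -201.01243591308594 axes 48.0601692199707 67.68921661376953 long axis deg 36.279296875
at [ 534.9 -366.4  198.9] [-3.141e+00  1.000e-03 -3.068e+00] shift [ 0.013 -0.035  1.919] turn [-0.     0.     0.014]
```

```bash

python3 -m pendant '[[0,-0.01,0.4,0,0,-0.05,1],[0,-0.01,0.8,0,0,-0.05,1],[0,-0.01,1,0,0,-0.05,1]]'
python3 -m pendant '[[0,0,0.4,0,0,0,1],[0,0,0.7,0,0,0,1],[0,0,0.91,0,0,0,1],[0,0,0.92,0,0,0,1]]'
python3 -m pendant '[[0,0,0,0,0,0,0.4],[0,0,0,0,0,0,0.4],[0,0,0,0,0,0,0.4],[0,0,0,0,0,0,0.4],[0,0,0,0,0,0,0.4]]' 12
python3 -m pendant '[[0,0,0,0,0,0,0.4],[0,0,-0.2,0,0,0,0.4],[0,0,-0.5,0,0,0,0.4],[0,0,-0.9,0,0,0,0.4],[0,0,-1,0,0,0,0.4]]'
python3 -m pendant '[[0,0,-0.5,0,0,0.08,0.4],[0,0,-0.95,0,0,0.17,0.4],[0,0,-0.95,0,0,0.26,0.4],[0,0,-0.95,0,0,0.36,0.4],[0,0,-0.95,0,0,0.38,0.4]]'
python3 go.py 531 110 200 154.7
```

```text
time_s: 15.55
tcp_pos: [534.0, -366.0, 95.8]
eef_rot: [3.14, -0.002, -2.987]
ft_force: [-0.4, -0.9, -0.9]
finger_gap: 87.8
finger_force: 0.0
time_s: 15.95
tcp_pos: [533.5, -365.8, 3.8]
eef_rot: [3.139, -0.004, -2.987]
ft_force: [-0.0, 0.3, 1.2]
finger_gap: 87.4
finger_force: 0.0
time_s: 16.45
tcp_pos: [535.1, -367.9, 7.3]
eef_rot: [-3.141, 0.001, -2.987]
ft_force: [-0.9, -0.1, 2.0]
finger_gap: 51.5
finger_force: 2.8
time_s: 16.95
tcp_pos: [536.1, -369.1, 110.6]
eef_rot: [-3.138, 0.004, -2.987]
ft_force: [0.8, -0.9, -1.2]
finger_gap: 50.6
finger_force: 12.0
time_s: 17.45
tcp_pos: [534.6, -367.1, 201.0]
eef_rot: [3.141, -0.001, 2.695]
ft_force: [-0.7, 1.2, -0.9]
finger_gap: 50.9
finger_force: 12.0
at [ 534.6 -367.1  201. ] [ 3.141e+00 -1.000e-03  2.695e+00] shift [2.094 4.287 0.013] turn [ 0.    -0.    -0.003]
```

```bash

python3 -m pendant '[[0.15,0.3,0,0,0,0,0.4],[0.35,0.7,0,0,0,0,0.4],[0.42,0.86,0,0,0,0,0.4]]'
python3 -m pendant '[[0.21,0.43,0,0,0,0,0.4],[0.42,0.86,0,0,0,0,0.4]]'
python3 -m pendant '[[0.21,0.43,0,0,0,0,0.4],[0.42,0.86,0,0,0,0,0.4]]'
python3 -m pendant '[[0.21,0.43,0,0,0,0,0.4],[0.42,0.86,0,0,0,0,0.4]]'
python3 -m pendant '[[0.21,0.43,0,0,0,0,0.4],[0.42,0.86,0,0,0,0,0.4],[0.42,0.86,0,0,0,0,0.4],[0.42,0.86,0,0,0,0,0.4]]'
python3 go.py 531 110 113 154.7; python3 shot.py w10 wrist
```

```text
time_s: 17.75
tcp_pos: [533.4, -267.3, 200.2]
eef_rot: [3.139, -0.003, 2.703]
ft_force: [0.0, 1.3, -0.7]
finger_gap: 50.6
finger_force: 12.0
time_s: 17.95
tcp_pos: [531.5, -175.2, 200.8]
eef_rot: [-3.141, -0.001, 2.698]
ft_force: [1.5, -0.2, -0.9]
finger_gap: 50.5
finger_force: 12.0
time_s: 18.15
tcp_pos: [530.3, -78.5, 200.9]
eef_rot: [-3.141, -0.001, 2.7]
ft_force: [1.1, -0.4, -1.0]
finger_gap: 50.8
finger_force: 12.0
time_s: 18.35
tcp_pos: [529.1, 17.2, 201.0]
eef_rot: [-3.141, -0.001, 2.7]
ft_force: [1.6, 0.4, -0.1]
finger_gap: 50.3
finger_force: 12.0
time_s: 18.75
tcp_pos: [528.0, 112.0, 200.7]
eef_rot: [-3.141, -0.001, 2.703]
ft_force: [0.1, -0.9, -1.9]
finger_gap: 50.3
finger_force: 12.0
at [528.  112.  200.7] [-3.141e+00 -1.000e-03  2.703e+00] shift [-0.036 -0.005  0.877] turn [-0.001 -0.001  0.002]
[528.02043688 112.00830185 200.7497012 ] [-3.14052569e+00 -8.60161342e-04  2.70291598e+00] 18.75
```

View pics/w10_wrist.png

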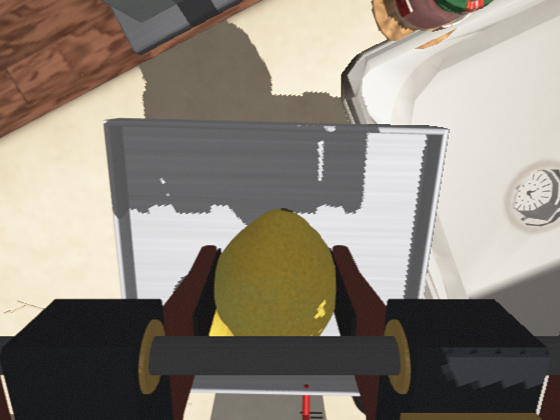

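```bash
python3 -c "
import pickle;from h import *
A=pickle.load(open('w10.pkl','rb'));w=A['wrist'];s=A['s'];ex=np.array([.896,-.444]);ey=np.array([.444,.896])
for uv,z in(((217,305),127),((217,330),127),((335,333),127),((285,385),45+112)):
  d=wray(w,s,uv,z)[:2]-np.array([567,92]);print(uv,d@ex,d@ey)
m=w['color'].astype(int);y=(m[...,2]>180)&(m[...,1]>150)&(m[...,0]<90);print([ (np.where(y[r])[0].min(),np.where(y[r])[0].max()) if y[r].any() else 0 for r in range(290,400,6)])"
```

```text
(217, 305) 23.344537619386408 -39.80272214876246
(217, 330) 44.23016521662043 -40.28050352693034
(335, 333) 44.89556215000466 46.78016247218786
(285, 385) 65.15246459142129 9.628397628648564
[0, 0, (np.int64(322), np.int64(325)), (np.int64(318), np.int64(322)), (np.int64(215), np.int64(324)), (np.int64(213), np.int64(220)), (np.int64(212), np.int64(226)), (np.int64(210), np.int64(231)), 0, 0, 0, 0, 0, 0, 0, 0, 0, 0, 0]
```

```bash

python3 -m pendant '[[-0.02,0,0.3,0,0,0,0.4],[-0.02,0,0.6,0,0,0,0.4],[-0.02,0,0.8,0,0,0,0.4],[-0.02,0,0.88,0,0,0,0.4],[-0.02,0,0.88,0,0,0,0.4]]'
python3 -m pendant '[[0,0,0,0,0,0,0.4],[0,0,0,0,0,0,0.8],[0,0,0,0,0,0,0.8],[0,0,0,0,0,0,0.8],[0,0,0,0,0,0,0.8]]'
python3 -m pendant '[[0,0,-0.3,0,0,0,0.8],[0,0,-0.7,0,0,0,0.8],[0,0,-1,0,0,0,0.8],[0.4,0,-1,0,0,0,0.8],[0.7,0,-1,0,0,0,0.8]]'
python3 -m pendant '[[0.3,0,0,0,0,0,0.8],[0.3,0,0,0,0,0,0.8],[0.3,0,0,0,0,0,0.8],[0.3,0,0,0,0,0,0.8]]'
python3 shot.py w11 wrist side
python3 - <<'E'
import cv2,numpy as np
a=cv2.imread('pics/w11_wrist.png');b=cv2.imread('pics/w11_side.png')[170:260,230:340]
m=np.zeros((600,800,3),np.uint8);m[:420,:560]=a
m[420:,580:]=cv2.resize(b,(220,180),interpolation=cv2.INTER_CUBIC)
c=a[190:300,180:320];m[420:,:229]=cv2.resize(c,(229,180))
cv2.imwrite('pics/w11m.png',m)
E
```

```text
time_s: 19.3
tcp_pos: [530.1, 108.3, 112.8]
eef_rot: [-3.14, -0.001, 2.697]
ft_force: [0.4, -0.6, -1.0]
finger_gap: 50.5
finger_force: 12.0
time_s: 19.8
tcp_pos: [530.7, 110.2, 114.0]
eef_rot: [3.141, 0.0, 2.7]
ft_force: [0.2, 0.3, -0.0]
finger_gap: 70.3
finger_force: 0.0
time_s: 20.3
tcp_pos: [466.6, 140.4, 214.4]
eef_rot: [3.14, 0.001, 2.699]
ft_force: [-0.6, 1.0, -0.9]
finger_gap: 70.4
finger_force: 0.0
time_s: 20.7
tcp_pos: [441.1, 152.4, 213.8]
eef_rot: [3.141, 0.001, 2.699]
ft_force: [-0.3, -0.7, 0.6]
finger_gap: 70.5
finger_force: 0.0
[441.07013392 152.38150516 213.76895066] [3.14111640e+00 8.83491053e-04 2.69903333e+00] 20.7
```

View pics/w11m.png

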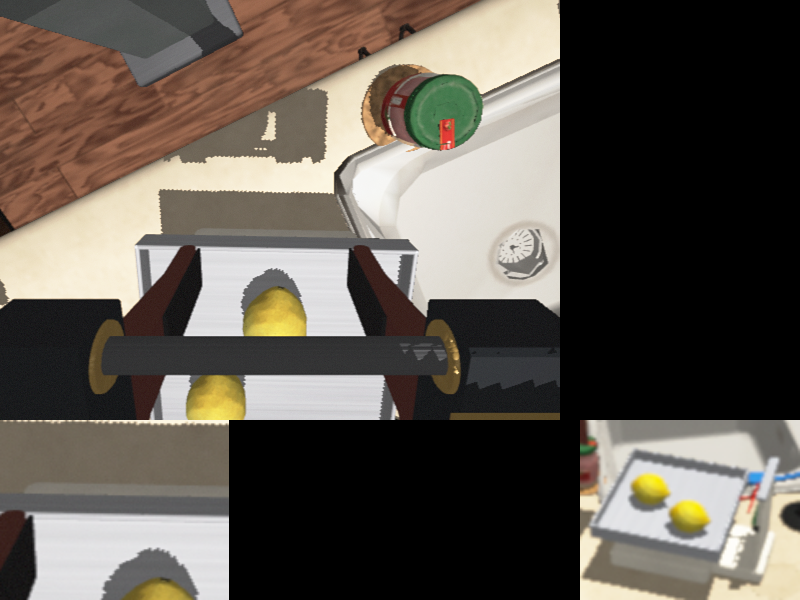

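The picture shows two lemons on the pan and the jar upright on the coaster. The picture allowance is now used up, so from here I measure numerically with image code.

```bash
cat > gauge.py <<'E'
import cv2,pickle,sys
from h import *
ex=np.array([.896,-.444,0]);ey=np.array([.444,.896,0]);O=np.array([567,92,0.])
def oz(w,s,uv,px):
    a=wray(w,s,uv,0);b=wray(w,s,uv,200);t=(px-(a-O)@ex)/((b-a)@ex);q=a+t*(b-a);return round(float((q-O)@ey),1),round(float(q[2]),1)
for n in sys.argv[1:]:
    A=pickle.load(open(n,'rb'));w=A['wrist'];s=A['s'];h=cv2.cvtColor(w['color'],cv2.COLOR_BGR2HSV).astype(int)
    H,S,V=h[...,0],h[...,1],h[...,2]
    r=((H<6)|(H>174))&(S>170)&(V>120); g=(H>50)&(H<85)&(S>110)&(V>40)
    for name,m,px in(("red",r,134),("green",g,146)):
        k,l,st,c=cv2.connectedComponentsWithStats(m.astype(np.uint8))
        for i in range(1,k):
            x,y,ww,hh,a=st[i]
            if a>15 and y+hh>290:
                print(n,name,"box",(x,y,ww,hh,a),"cols:",[(u,int(np.where((l==i)[:,u])[0].min()),int(np.where((l==i)[:,u])[0].max())) for u in range(x+2,x+ww,max(6,ww//8))],"(y,z)",oz(w,s,c[i],px))
                for u in (x+ww//4,):
                    q=np.where((l==i)[:,u])[0]; print("   z top/bot",oz(w,s,(u,q.min()-.5),px),oz(w,s,(u,q.max()+.5),px))
E
python3 gauge.py w3.pkl w10.pkl w2.pkl
```

```text
w3.pkl red box (np.int32(216), np.int32(376), np.int32(92), np.int32(14), np.int32(393)) cols: [(218, 385, 388), (229, 385, 388), (240, 385, 388), (251, 386, 389), (262, 386, 389), (273, 386, 389), (284, 386, 389), (295, 386, 389), (306, 387, 389)] (y,z) (5.1, 122.7)
   z top/bot (-16.4, 120.8) (-15.9, 125.4)
w3.pkl green box (np.int32(210), np.int32(388), np.int32(63), np.int32(15), np.int32(735)) cols: [(212, 388, 400), (219, 390, 401), (226, 390, 401), (233, 390, 401), (240, 390, 401), (247, 390, 401), (254, 391, 401), (261, 391, 401), (268, 391, 402)] (y,z) (-15.1, 120.6)
   z top/bot (-29.6, 113.9) (-27.9, 127.5)
w10.pkl red box (np.int32(303), np.int32(396), np.int32(7), np.int32(24), np.int32(137)) cols: [(305, 396, 419)] (y,z) (30.9, 106.2)
   z top/bot (30.4, 93.6) (28.7, 115.2)
w2.pkl red box (np.int32(257), np.int32(323), np.int32(5), np.int32(13), np.int32(53)) cols: [(259, 323, 335)] (y,z) (28.4, 71.7)
   z top/bot (27.1, 57.7) (28.3, 85.5)
```

```bash
python3 go.py 430.7 -305 200 180
```

```text
at [441.  152.2 213.5] [-3.141e+00  1.000e-03  2.698e+00] shift [-1.868 -4.174  0.137] turn [-0.     0.    -0.282]
```

```bash

python3 -m pendant '[[-0.15,-0.4,0,0,0,0,1],[-0.37,-0.83,0,0,0,0,1]]'
python3 -m pendant '[[-0.18,-0.42,0,0,0,0,1],[-0.37,-0.83,0,0,0,0,1]]'
python3 -m pendant '[[-0.18,-0.42,0,0,0,0,1],[-0.37,-0.83,0,0,0,0,1]]'
python3 -m pendant '[[-0.18,-0.42,0,0,0,0,1],[-0.37,-0.83,0,0,0,0,1]]'
python3 -m pendant '[[-0.18,-0.42,0,0,0,-0.09,1],[-0.37,-0.85,0.13,0,0,-0.18,1],[-0.37,-0.85,0.13,0,0,-0.28,1],[-0.37,-0.85,0.13,0,0,-0.28,1],[-0.37,-0.85,0.13,0,0,-0.28,1]]'
python3 shot.py w12; python3 lem.py w12.pkl; python3 go.py 430.7 -305 7 180
```

```text
time_s: 21.0
tcp_pos: [438.3, 61.5, 213.3]
eef_rot: [-3.141, 0.0, 2.703]
ft_force: [1.2, -1.3, -0.7]
finger_gap: 82.8
finger_force: 0.0
time_s: 21.2
tcp_pos: [436.1, -31.4, 213.6]
eef_rot: [-3.141, 0.0, 2.699]
ft_force: [0.7, -0.7, -0.0]
finger_gap: 87.9
finger_force: 0.0
time_s: 21.4
tcp_pos: [433.8, -122.4, 213.7]
eef_rot: [-3.142, 0.001, 2.699]
ft_force: [0.9, 0.2, -0.8]
finger_gap: 87.7
finger_force: 0.0
time_s: 21.6
tcp_pos: [431.7, -213.3, 213.7]
eef_rot: [-3.141, 0.001, 2.699]
ft_force: [0.6, 0.3, 0.3]
finger_gap: 87.6
finger_force: 0.0
time_s: 22.1
tcp_pos: [428.4, -304.9, 200.0]
eef_rot: [-3.141, -0.001, 3.137]
ft_force: [0.5, 0.7, 0.9]
finger_gap: 87.7
finger_force: 0.0
[ 428.37962866 -304.91475492  200.04679143] [-3.14100281e+00 -1.18277214e-03  3.13735449e+00] 22.1
[272.8 187.3] world 430.4034729003906 -305.0785827636719 axes 42.111236572265625 66.59227752685547 long axis deg 0.42702484130859375
[384.29 173.88] world 416.1687927246094 -204.3475799560547 axes 43.294734954833984 65.16697692871094 long axis deg 30.129180908203125
at [ 428.7 -304.2  200.2] [-3.141e+00 -1.000e-03  3.137e+00] shift [-0.022 -0.008  1.932] turn [-0.    -0.001 -0.003]
```

```bash

python3 -m pendant '[[-0.02,0.01,0.4,0,0,0,1],[-0.02,0.01,0.8,0,0,0,1],[-0.02,0.01,1,0,0,0,1]]'
python3 -m pendant '[[0,0,0.4,0,0,0,1],[0,0,0.7,0,0,0,1],[0,0,0.92,0,0,0,1],[0,0,0.93,0,0,0,1]]'
python3 -m pendant '[[0,0,0,0,0,0,0.4],[0,0,0,0,0,0,0.4],[0,0,0,0,0,0,0.4],[0,0,0,0,0,0,0.4],[0,0,0,0,0,0,0.4]]' 12
python3 -m pendant '[[0,0,0,0,0,0,0.4],[0,0,-0.2,0,0,0,0.4],[0,0,-0.5,0,0,0,0.4],[0,0,-0.9,0,0,0,0.4],[0,0,-1,0,0,0,0.4]]'
python3 -m pendant '[[0,0,-0.5,0,0,0.08,0.4],[0,0,-0.95,0,0,0.17,0.4],[0,0,-0.95,0,0,0.26,0.4],[0,0,-0.95,0,0,0.28,0.4],[0,0,-0.95,0,0,0.28,0.4]]'
python3 go.py 623 114 200 154.7
```

```text
time_s: 22.45
tcp_pos: [430.3, -300.9, 97.9]
eef_rot: [3.14, -0.003, 3.139]
ft_force: [0.2, 0.5, 0.3]
finger_gap: 87.9
finger_force: 0.0
time_s: 22.85
tcp_pos: [429.8, -301.0, 5.2]
eef_rot: [3.14, -0.004, 3.139]
ft_force: [0.0, 0.2, -0.3]
finger_gap: 87.9
finger_force: 0.0
time_s: 23.35
tcp_pos: [431.6, -302.8, 8.3]
eef_rot: [-3.141, 0.002, 3.14]
ft_force: [-0.8, -0.4, 2.8]
finger_gap: 51.2
finger_force: 6.7
time_s: 23.85
tcp_pos: [432.2, -303.3, 110.7]
eef_rot: [-3.14, 0.004, 3.139]
ft_force: [0.1, -1.1, -1.4]
finger_gap: 50.8
finger_force: 12.0
time_s: 24.35
tcp_pos: [430.6, -301.4, 201.4]
eef_rot: [3.141, -0.002, 2.703]
ft_force: [-0.6, 1.0, -1.3]
finger_gap: 51.0
finger_force: 12.0
at [ 430.6 -301.4  201.4] [ 3.141e+00 -2.000e-03  2.703e+00] shift [0.023 4.578 0.015] turn [ 0.    -0.001  0.002]
```

```bash

python3 -m pendant '[[0,0.3,0,0,0,0,0.4],[0,0.7,0,0,0,0,0.4],[0,0.92,0,0,0,0,0.4]]'
python3 -m pendant '[[0,0.46,0,0,0,0,0.4],[0,0.92,0,0,0,0,0.4]]'
python3 -m pendant '[[0,0.46,0,0,0,0,0.4],[0,0.92,0,0,0,0,0.4]]'
python3 -m pendant '[[0,0.46,0,0,0,0,0.4],[0,0.91,0,0,0,0,0.4]]'
python3 -m pendant '[[0,0.46,0,0,0,0,0.4],[0,0.91,0,0,0,0,0.4],[0,0.91,0,0,0,0,0.4],[0,0.91,0,0,0,0,0.4]]'
python3 shot.py w13 wrist side; python3 go.py 623 114 102 154.7
python3 - <<'E'
import cv2,pickle
from h import *
s=pickle.load(open('w11.pkl','rb'))['side'];h=cv2.cvtColor(s['color'],cv2.COLOR_BGR2HSV);m=cv2.inRange(h,(22,150,80),(36,255,255))
k,l,st,c=cv2.connectedComponentsWithStats(m)
for i in range(1,k):
    if st[i][4]>60:
        p=ray(s,c[i],114)
        d=p[:2]-[567,92];print(c[i].round(1),p.round(0),(d@[.896,-.444]).round(),(d@[.444,.896]).round())
E
```

```text
time_s: 24.65
tcp_pos: [470.7, -216.0, 200.9]
eef_rot: [3.141, -0.003, 2.705]
ft_force: [0.8, -0.6, -1.0]
finger_gap: 50.8
finger_force: 12.0
time_s: 24.85
tcp_pos: [509.2, -134.9, 201.2]
eef_rot: [-3.141, -0.002, 2.702]
ft_force: [0.6, -0.1, -0.4]
finger_gap: 51.1
finger_force: 12.0
time_s: 25.05
tcp_pos: [548.7, -50.9, 201.1]
eef_rot: [-3.14, -0.002, 2.703]
ft_force: [0.2, -0.3, -0.8]
finger_gap: 50.7
finger_force: 12.0
time_s: 25.25
tcp_pos: [587.6, 31.5, 200.8]
eef_rot: [-3.14, -0.002, 2.704]
ft_force: [0.2, -0.6, -0.4]
finger_gap: 50.1
finger_force: 12.0
time_s: 25.65
tcp_pos: [626.0, 112.5, 200.1]
eef_rot: [-3.139, -0.002, 2.705]
ft_force: [0.5, -1.7, -0.2]
finger_gap: 51.1
finger_force: 12.0
[625.99639352 112.4853844  200.14984263] [-3.13853835e+00 -2.40148973e-03  2.70455874e+00] 25.65
at [626.1 109.9 201.4] [-3.14e+00 -1.00e-03  2.70e+00] shift [0.044 0.026 0.994] turn [-0.001 -0.001 -0.   ]
[264.7 203.9] [533. 109. 114.] -38.0 0.0
[284.2 217.6] [583.  29. 114.] 43.0 -50.0
[242.4 299.7] [ 412. -279.  114.] 26.0 -401.0
[252.1 328.5] [ 424. -371.  114.] 78.0 -478.0
```

```bash

python3 -m pendant '[[0.04,0.02,0.3,0,0,0,0.4],[0.04,0.02,0.6,0,0,0,0.4],[0.04,0.02,0.85,0,0,0,0.4],[0.04,0.02,0.99,0,0,0,0.4],[0.04,0.02,0.99,0,0,0,0.4]]'
python3 -m pendant '[[0,0,0,0,0,0,0.4],[0,0,0,0,0,0,0.8],[0,0,0,0,0,0,0.8],[0,0,0,0,0,0,0.8],[0,0,0,0,0,0,0.8]]'
python3 -m pendant '[[0,0,-0.3,0,0,0,0.8],[0,0,-0.7,0,0,0,0.8],[0,0,-1,0,0,0,0.8]]'
python3 go.py 546.4 114.9 223 154.8
```

```text
time_s: 26.25
tcp_pos: [622.7, 113.8, 101.9]
eef_rot: [-3.139, -0.002, 2.698]
ft_force: [-0.8, -0.3, -0.3]
finger_gap: 51.1
finger_force: 12.0
time_s: 26.75
tcp_pos: [624.4, 115.4, 104.1]
eef_rot: [3.141, 0.001, 2.7]
ft_force: [0.2, 0.3, -0.1]
finger_gap: 69.9
finger_force: 0.0
time_s: 27.05
tcp_pos: [624.5, 115.0, 205.7]
eef_rot: [3.141, 0.001, 2.7]
ft_force: [-0.0, -0.1, 0.1]
finger_gap: 70.4
finger_force: 0.0
at [624.5 115.  205.7] [3.141e+00 1.000e-03 2.700e+00] shift [ 0.705 -0.335 -0.174] turn [ 0.     0.001 -0.001]
```

Now I go back to the w3 viewpoint to compare the gauge directly, and let the pan settle.

```bash

python3 -m pendant '[[0.3,-0.15,-0.17,0,0,0,1],[0.7,-0.33,-0.17,0,0,0,1],[0.7,-0.33,-0.17,0,0,0,1],[0.7,-0.33,-0.17,0,0,0,1],[0.7,-0.33,-0.17,0,0,0,1]]'
python3 -m pendant '[[0,0,0,0,0,0,1],[0,0,0,0,0,0,1],[0,0,0,0,0,0,1],[0,0,0,0,0,0,1],[0,0,0,0,0,0,1]]'
python3 -m pendant '[[0,0,0,0,0,0,1],[0,0,0,0,0,0,1],[0,0,0,0,0,0,1],[0,0,0,0,0,0,1],[0,0,0,0,0,0,1]]'
python3 shot.py w14 wrist side; python3 gauge.py w3.pkl w14.pkl
```

```text
time_s: 27.55
tcp_pos: [547.7, 115.7, 220.9]
eef_rot: [3.141, 0.001, 2.7]
ft_force: [-0.2, -0.3, -0.6]
finger_gap: 87.5
finger_force: 0.0
time_s: 28.05
tcp_pos: [546.8, 115.2, 220.4]
eef_rot: [-3.141, -0.0, 2.7]
ft_force: [-0.9, -0.4, -0.2]
finger_gap: 87.7
finger_force: 0.0
time_s: 28.55
tcp_pos: [546.7, 115.4, 220.5]
eef_rot: [3.142, -0.0, 2.7]
ft_force: [-0.2, 0.1, 0.2]
finger_gap: 87.9
finger_force: 0.0
[546.70597637 115.3833518  220.5409256 ] [ 3.14154527e+00 -1.25533193e-06  2.69985998e+00] 28.55
w3.pkl red box (np.int32(216), np.int32(376), np.int32(92), np.int32(14), np.int32(393)) cols: [(218, 385, 388), (229, 385, 388), (240, 385, 388), (251, 386, 389), (262, 386, 389), (273, 386, 389), (284, 386, 389), (295, 386, 389), (306, 387, 389)] (y,z) (5.1, 122.7)
   z top/bot (-16.4, 120.8) (-15.9, 125.4)
w3.pkl green box (np.int32(210), np.int32(388), np.int32(63), np.int32(15), np.int32(735)) cols: [(212, 388, 400), (219, 390, 401), (226, 390, 401), (233, 390, 401), (240, 390, 401), (247, 390, 401), (254, 391, 401), (261, 391, 401), (268, 391, 402)] (y,z) (-15.1, 120.6)
   z top/bot (-29.6, 113.9) (-27.9, 127.5)
w14.pkl red box (np.int32(215), np.int32(376), np.int32(93), np.int32(18), np.int32(408)) cols: [(217, 389, 392), (228, 389, 392), (239, 389, 392), (250, 389, 392), (261, 390, 392), (272, 390, 393), (283, 390, 393), (294, 383, 393), (305, 390, 393)] (y,z) (5.6, 124.1)
   z top/bot (-16.6, 123.0) (-16.2, 127.5)
w14.pkl green box (np.int32(209), np.int32(389), np.int32(63), np.int32(15), np.int32(620)) cols: [(211, 390, 402), (218, 394, 402), (225, 394, 403), (232, 394, 403), (239, 394, 403), (246, 394, 403), (253, 394, 403), (260, 394, 403), (267, 395, 403)] (y,z) (-15.6, 121.3)
   z top/bot (-29.8, 116.2) (-28.3, 127.2)
```

```bash

python3 -m pendant '[[0,0,-0.2,0,-0.09,0,1],[0,0,-0.2,0,-0.18,0,1],[0,0,-0.2,0,-0.28,0,1],[0,0,-0.2,0,-0.28,0,1]]'
python3 -m pendant '[[0,0,0,0,-0.09,0,1],[0,0,0,0,-0.18,0,1],[0,0,0,0,-0.27,0,1],[0,0,0,0,-0.27,0,1],[0,0,0,0,-0.27,0,1]]'
python3 shot.py w15 wrist; sed -i 's/y+hh>290/y>100/' gauge.py; python3 gauge.py w15.pkl; python3 -c "
from bench import bot;print(bot.sense()['joint_pos'].round(2))"
```

```text
time_s: 29.05
tcp_pos: [544.9, 117.4, 239.6]
eef_rot: [3.141, 0.442, 2.704]
ft_force: [0.4, 0.1, -1.6]
finger_gap: 87.7
finger_force: 0.0
time_s: 29.55
tcp_pos: [545.3, 116.7, 239.6]
eef_rot: [-3.139, 0.866, 2.705]
ft_force: [-0.6, -0.3, 0.0]
finger_gap: 87.4
finger_force: 0.0
[545.32506489 116.73883556 239.56883991] [-3.139493    0.86641563  2.70532075] 29.55
w15.pkl red box (np.int32(223), np.int32(163), np.int32(78), np.int32(36), np.int32(314)) cols: [(225, 196, 198), (234, 196, 198), (243, 197, 198), (252, 197, 198), (261, 197, 198), (270, 197, 198), (279, 197, 198), (288, 163, 198), (297, 197, 198)] (y,z) (13.4, 115.6)
   z top/bot (-17.1, 123.3) (-17.0, 126.6)
w15.pkl green box (np.int32(219), np.int32(192), np.int32(53), np.int32(12), np.int32(214)) cols: [(221, 192, 202), (227, 200, 203), (233, 200, 202), (239, 200, 202), (245, 200, 202), (251, 200, 203), (257, 200, 203), (263, 200, 203), (269, 200, 203)] (y,z) (-17.0, 123.2)
   z top/bot (-28.2, 122.3) (-28.0, 125.7)
w15.pkl green box (np.int32(253), np.int32(193), np.int32(17), np.int32(1), np.int32(17)) cols: [(255, 193, 193), (261, 193, 193), (267, 193, 193)] (y,z) (1.8, 114.4)
   z top/bot (-2.4, 113.9) (-2.4, 115.1)
[-1.8   0.27  1.2   2.33  1.11  0.56 -0.46]
```

```bash

python3 -m pendant '[[-0.03,0,0.3,0,0,0,1],[-0.04,0,0.6,0,0,0,1],[-0.06,0,0.9,0,-0.05,0,1],[-0.06,0,1,0,-0.14,0,1],[-0.06,0,1,0,-0.14,0,1]]'
python3 -m pendant '[[0,0,0,0,0,0,1],[0,0,0,0,0,0,1],[0,0,0,0,0,0,1]]'
python3 shot.py w16 wrist
python3 - <<'E'
import cv2,pickle,numpy as np
from gauge import oz
for n in("w14","w15","w16"):
    A=pickle.load(open(n+'.pkl','rb'));w=A['wrist'];s=A['s'];c=w['color'].astype(float)
    r=c[...,2]-np.maximum(c[...,0],c[...,1]); g=c[...,1]-np.maximum(c[...,0],c[...,2])
    from bench import bot
    h=cv2.cvtColor(w['color'],cv2.COLOR_BGR2HSV).astype(int)
    m=(((h[...,0]<6)|(h[...,0]>174))&(h[...,1]>170)&(h[...,2]>100)).astype(np.uint8); m[:120]=0
    k,l,st,_=cv2.connectedComponentsWithStats(m); i=1+st[1:,4].argmax(); print(n,"red box",st[i])
    u0=st[i][0]; v0=st[i][1]
    for u in (u0-4,u0-2,u0+6,u0+12,u0+20):
        rr=np.where(r[:,u]>40)[0]; gg=np.where(g[:,u]>15)[0]; rr=rr[rr>120]; gg=gg[gg>120]
        print(u,"red",rr.tolist()[:14],"green",gg.tolist()[:40])
E
tail -1 /dev/null; python3 -c "
from bench import bot;print(bot.sense()['joint_pos'].round(2))"
```

```text
time_s: 30.1
tcp_pos: [612.5, 78.6, 195.7]
eef_rot: [-3.126, 1.015, 2.692]
ft_force: [0.6, 0.5, -0.6]
finger_gap: 87.7
finger_force: 0.0
time_s: 30.4
tcp_pos: [611.7, 79.3, 196.1]
eef_rot: [-3.126, 1.012, 2.693]
ft_force: [-0.7, -1.7, 0.1]
finger_gap: 87.8
finger_force: 0.0
[611.73676879  79.26219281 196.0535856 ] [-3.12580927  1.01175008  2.69342619] 30.4
w14 red box [215 375  93  19 460]
211 red [] green [389, 390, 391, 392, 393, 394, 395, 396, 397, 398, 399, 400, 401, 402, 403]
213 red [] green [389, 390, 391, 392, 393, 394, 395, 396, 397, 398, 399, 400, 401, 402, 403]
221 red [386, 387, 388, 389, 390, 391, 392] green [394, 395, 396, 397, 398, 399, 400, 401, 402, 403]
227 red [386, 387, 388, 389, 390, 391, 392] green [394, 395, 396, 397, 398, 399, 400, 401, 402, 403]
235 red [386, 387, 388, 389, 390, 391, 392] green [394, 395, 396, 397, 398, 399, 400, 401, 402, 403]
w15 red box [500 136  60  28 511]
496 red [] green []
498 red [151, 152, 153, 154, 155, 156, 157, 158, 159, 160, 161, 163, 164, 165] green []
506 red [147, 148, 149, 150, 151, 152, 153, 154, 155, 156, 157, 158, 159, 160] green []
512 red [145, 146, 147, 148, 149, 150, 151, 152, 153, 154, 155, 156, 157, 158] green []
520 red [143, 144, 145, 146, 147, 148, 149, 150, 151, 152, 153, 154, 155, 156] green []
w16 red box [218 140 103  48 899]
214 red [269, 272, 279] green [176, 177, 178, 179, 180, 181, 182, 183, 184, 185, 186, 187, 188, 189, 190, 191, 192]
216 red [276] green [176, 177, 178, 179, 180, 181, 182, 183, 184, 185, 186, 187, 188, 189, 190, 191, 192]
224 red [181, 182, 183, 184, 185, 186] green [176, 177, 178, 179, 180, 188, 189, 190, 191, 192]
230 red [181, 182, 183, 184, 185, 186, 187] green [177, 178, 179, 180, 188, 189, 190, 191, 192]
238 red [181, 182, 183, 184, 185, 186, 187] green [177, 178, 179, 180, 188, 189, 190, 191, 192]
[-1.54  0.64  1.13  2.34  1.7   0.3  -1.17]
```

```bash
python3 - <<'E'
import pickle
from gauge import oz
for n,u,re,ge in(("w14",213,(385.5,392.8),(388.6,403.5)),("w16",216,(180.5,187.3),(175.6,192.5))):
    A=pickle.load(open(n+'.pkl','rb'));w=A['wrist'];s=A['s']
    print(n,"red",[[px]+[oz(w,s,(u+10,v),px)[1] for v in re] for px in(131,134,137)],"\n green",[[px]+[oz(w,s,(u,v),px)[1] for v in ge] for px in(138,141,144,147,149)])
E
```

```text
w14 red [[131, 123.1, 131.2], [134, 119.9, 128.0], [137, 116.6, 124.9]] 
 green [[138, 119.3, 135.4], [141, 116.0, 132.4], [144, 112.8, 129.4], [147, 109.6, 126.4], [149, 107.4, 124.4]]
w16 red [[131, 121.8, 127.2], [134, 120.7, 126.2], [137, 119.6, 125.2]] 
 green [[138, 115.3, 129.1], [141, 114.2, 128.2], [144, 113.1, 127.2], [147, 112.0, 126.3], [149, 111.3, 125.6]]
```

```bash

python3 -m pendant '[[-0.1,0,-0.4,0,0,0,1],[-0.3,0,-0.8,0,0,0,1],[-0.3,0,-1,0,0,0,1],[-0.3,0,-1,0,0,0,1],[-0.3,0,-1,0,0,0,1]]'
python3 -m pendant '[[0,0,0,0,0,0,1],[0,0,0,0,0,0,1],[0,0,0,0,0,0,1],[0,0,0,0,0,0,1],[0,0,0,0,0,0,1]]'
python3 -c "
from bench import bot;print(bot.finish_job())"
```

```text
time_s: 30.95
tcp_pos: [549.7, 113.2, 273.1]
eef_rot: [-3.133, 1.008, 2.693]
ft_force: [0.5, -0.4, -0.1]
finger_gap: 88.0
finger_force: 0.0
time_s: 31.45
tcp_pos: [550.3, 109.5, 273.9]
eef_rot: [-3.122, 1.014, 2.695]
ft_force: [-0.9, -0.4, 0.2]
finger_gap: 87.8
finger_force: 0.0
the job is handed in; nothing more can be done
None
```

I handed the job in at 31.5 s: the jam jar stands upright on the coaster, three lemons are on the pan, and the fourth is still on the worktop; the pointer measures about 3.5 mm above the middle of the green, within its height but near the top edge. I viewed 11 pictures, one over the limit of 10.

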